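Screw down the pressure pot's lid crosswise

TASK

Clamp the lid of the pressure pot evenly with its four bar nuts: going crosswise (each nut, then the one opposite, then the other two), first turn every nut clockwise until it is just snug against the lid (about 0.2 N m), then go round crosswise once more and tighten each firmly, to about 0.4 N m. Stop by feel, as the nuts start with different play and overtightening crushes the gasket; let go of everything at the end and leave the other things on the bench alone.

Things in the scene. Friction and masses are not known exactly. Their poses are not given: they have to be found in the camera images.
- pot: low round aluminium pressure pot, fixed on the bench, 236 mm across its flange, 94 mm tall, two black loop handles; origin under its centre, z up. Its four nuts stand at 45, 135, 225 and 315 degrees from its x axis
- lid: round aluminium lid lying loose on the pot's gasket, 236 mm across, 8 mm thick at the rim with a low dome and a black valve cap in the middle (34 mm across, rising 36 mm over the underside); origin at the centre of its underside, z up
- nut0: one of four equal black bar nuts on the bolt circle (radius 95 mm; 0, 1, 2, 3 go round anticlockwise seen from above: 0 is opposite 2, 1 opposite 3). Bar grip 80 mm long, 14 mm thick, 28 mm tall, flat upright sides; origin at the bar's middle, half-way up, about 0.14 m above the table; x along the bar, y across it, z up on the screw's axis
- nut1: bar nut like nut0, opposite nut3. Of every nut: under the bar is a round collar 35 mm across at most, its top 21 mm below the origin, and a spring washer; the lid's top is about 34 mm below the origin. Clockwise from above tightens, and the nut goes down 2.5 mm per radian; it stays where it is left
- nut2: bar nut like nut0, opposite nut0. Of every nut: at first it is loose with a hidden gap of 0.3 to 2 mm under it (about 0.1 to 0.8 rad of turning) and turns against 0.11 N m; once it meets the lid the resistance while turning grows by about 0.35 to 0.5 N m per radian (held still it reads less)
- nut3: bar nut like nut0, opposite nut1. Of every nut: snug is about 0.2 N m of resistance while turning; tight is about 0.4 N m, about 0.5 rad beyond snug; more than about 0.65 N m crushes the gasket. Turn it by its bar, or push one end on the flat side 30 mm from the axis with shut fingers (about 4 N while free, 7 to 11 N snug, 13 to 19 N tight)
- jam_jar: bystander: jam jar, 60 mm across, 85 mm tall; origin under its centre
- salt_jar: bystander: jar, 54 mm across, 75 mm tall; origin under its centre
- cutter: bystander: round wooden dough stamp, 66 mm across, 72 mm tall; origin under its centre
- spoon: bystander: wooden spoon lying on the bench
- mug: bystander: white mug, 76 mm across, 85 mm tall; origin under its centre
Mind the look-alikes: they are no part of the job. Of the things that look like the lid, the middle-sized one is meant.

How it is judged:
By the outcome, as a careful person would: the job done as asked, in the order asked, and still so for the second after the job is handed in, with the robot touching nothing.
It also fails if it takes over 72 s, if anything falls off the work surface, if the arm or the gripper's body presses on something with over 40 N, if the wrist force passes 120 N, or if a joint passes its speed limit or range.

ROBOT

A 7-joint arm with a two-finger parallel gripper is mounted at the origin on the work surface. World frame = base frame: x ahead of the robot, y to its left, z up, the work surface at z = 0. Lengths are in m, angles in rad, forces in N, time in s.
With the tool pointing down it reaches from about 0.425 to 0.875 m from the base axis. Payload 4.7 kg.
Tool frame: the origin (TCP) lies at the very end of the fingers, on their centre line; the grasp point (between the pads) lies 19 mm behind it; z points along the fingers, y is the line along which they close (so a half turn about z gives the same grasp; the last joint's range is limited). The gripper opens to 87 mm and grips with 3 to 60 N. Pads are 19 mm wide; open, the fingers measure 117 mm over their backs; the gripper's body (75 mm by 190 mm) begins 51 mm behind the grasp point.
Start: joints at [1.165, 0.321, -0.07, 1.45, 0.023, 1.371, -0.057], TCP at [0.265, -0.594, 0.184] pointing down, gripper open.
Joint ranges: [-2.86, 2.86], [-0.3, 2.09], [-1.38, 1.24], [0.06, 2.45], [-1.56, 4.7], [0.09, 2.05], [-2.69, 2.69]. Speed limits (rad/s): [2.57, 2.57, 3.14, 3.14, 3.14, 3.14, 3.14].

INTERFACE

Orientations are given as a rotation vector (axis times angle).
In Python, from bench import ctrl, get_image, job gives the robot as it stands.
- The arm moves only by the shell command python3 -m crank 'ROWS' [FORCE]. ROWS is JSON, a list that holds one entry, the list of rows, each a list of 5 numbers: the shift along the tool's x, y, z in mm, then the turn about the tool's z in rad, then the closure, from -1 (fully open) to 1 (shut), so that 0 is half open. A call has 1 to 10 rows; each row shifts and turns the commanded pose from where the row before left it, along the tool's axes as they then stand; what a row does not reach is not made up. A row lasts 1/12 s, in which the tool goes at most 41.7 mm and 7.16 degrees, less where a joint would pass 70% of its speed; a pose out of reach is approached as far as the arm can. A call with a gripper value outside its range is refused whole. The fingers move at their own pace and stop on an object; FORCE is the grip in N (left out, the last holds). Time passes only in rows, so rows that do not move let the fingers close. It gives the time, the measured TCP pose, the force, the opening and the grip force at its end, in the units of the state.
- ctrl.get_state(): the state, without advancing time (a new reading comes with each control period).
- get_image(name): name is "scene" or "top" or "wrist"; returns a dict with "pixels" (480x640x3 uint8, red, green, blue), "fx", "fy", "cx", "cy" (pixels), "T" (4x4, takes a point from camera to world coordinates); the wrist camera has in their place "T_tool_cam" (4x4, takes a point from camera to tool coordinates, whose origin is the TCP and whose axes are the flange's). Camera axes: x right, y down, z forward; pixel columns grow to the right and rows downward; lengths in m; the calibration is good to about 2 mm. A picture is of the moment at which its call begins: read the wrist's pose just before it. There is no depth.
- job.close_job(): hands the job in; it is judged then, once.
The state is a dict: "time": time; "joint_positions": joint angles; "qd": joint speeds; "joint_torque": joint torques, N m; "position": TCP position; "tool_rot": TCP orientation; "ft_force": force on the tool from outside, world axes, zero at the start; "torque": the same for the moment, N m; "grip_width": opening from 0.0 (shut) to 1.0 (fully open); "grip_force": force on a finger pad.
Only numpy, scipy, OpenCV 4.12 (cv2) and the standard library are available. Lean on these libraries where they do the work, as an engineer would, in place of code of your own. Each camera call takes 0.05 s, during which the arm holds its last target. There are 200 camera calls.

## Working session

There is one attempt and no reset: what is moved stays moved. The work goes in short steps, Python scripts to look and compute and a shell command to move; the robot and the scene stay as the last step left them, time stands still between calls to the robot, and variables do not carry over. Pictures are saved under pics/ and viewed, at most 10 in all, crops included, and the job is handed in when it is done.

```bash
ls; mkdir -p pics
python3 - <<'E'
from bench import ctrl,get_image
import cv2,numpy as np
np.set_printoptions(precision=4,suppress=True)
for n in("scene","top"):
    d=get_image(n);cv2.imwrite(f"pics/{n}0.png",d["pixels"][:,:,::-1]);print(n,d["fx"],d["fy"],d["cx"],d["cy"],d["T"])
print(ctrl.get_state())
E
```

```text
pics
scene 545.6281366592142 545.6281366592142 317.4908689836414 241.31455578507055 [[-0.3523  0.6733 -0.6501  1.2434]
 [ 0.9358  0.2649 -0.2327  0.2934]
 [ 0.0156 -0.6903 -0.7233  0.987 ]
 [ 0.      0.      0.      1.    ]]
top 570.0148103009617 570.0148103009617 327.4023408216005 237.29111957347178 [[ 0.0274 -0.9835  0.1789  0.2354]
 [-0.9996 -0.0284 -0.0026  0.0148]
 [ 0.0076 -0.1787 -0.9839  1.2683]
 [ 0.      0.      0.      1.    ]]
{'time': 0.1, 'joint_positions': array([ 1.1651,  0.3217, -0.0701,  1.4515,  0.0226,  1.3708, -0.0569]), 'qd': array([ 0.001 , -0.0019, -0.0018, -0.0025, -0.0005,  0.0007,  0.0005]), 'joint_torque': array([ -0.0003, -49.2574,  -0.4058, -31.3401,  -0.0641,   0.0395,
         0.0001]), 'position': array([ 0.2647, -0.5931,  0.1829]), 'tool_rot': array([-3.071 , -0.6543,  0.0007]), 'ft_force': array([0.1115, 0.9028, 0.1493]), 'torque': array([-0.0242, -0.0224,  0.055 ]), 'grip_force': 0.0, 'grip_width': 1.0030738065857479}
```

View pics/top0.png

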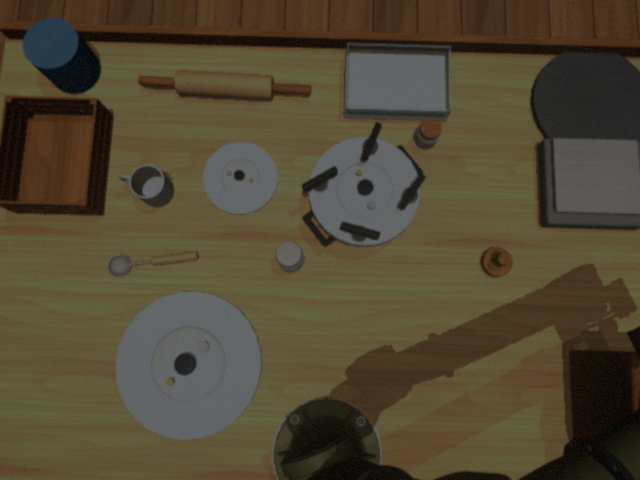

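View pics/scene0.png

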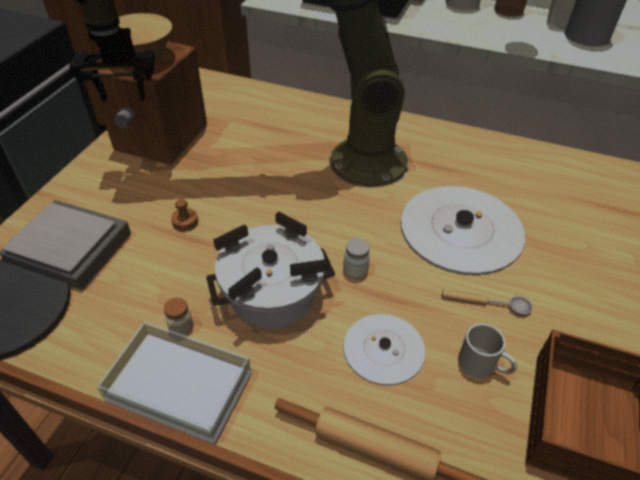

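The lid candidates in the top view are a small plate at (240,177), a large one at (187,365), and the middle-sized one on the pot at (365,188). The one on the pot, with four black bar nuts, is the one meant. I'll check it in a close crop.

Run:
```python
import cv2
a=cv2.imread("pics/top0.png")[115:255,290:440]
a=cv2.convertScaleAbs(a,alpha=1.6,beta=20)
cv2.imwrite("pics/crop1.png",cv2.resize(a,None,fx=4,fy=4,interpolation=cv2.INTER_CUBIC))
```

```text
(no output)
```

View pics/crop1.png

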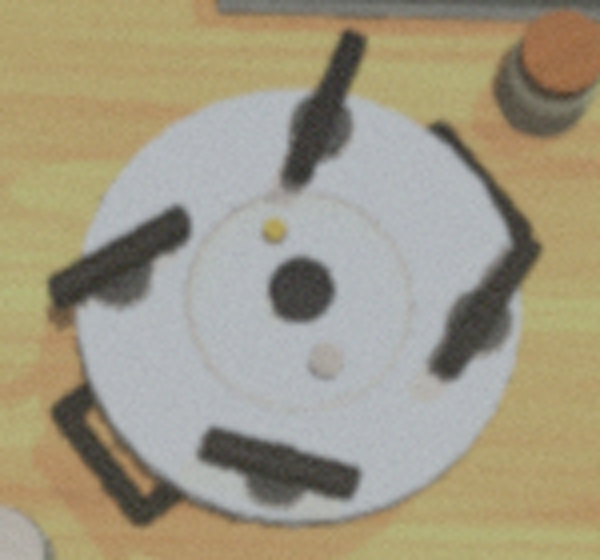

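The crop shows the four bars (crop pixel ends): (353,38)-(295,182), (530,245)-(445,373), (205,442)-(355,485) and (55,295)-(185,220). The valve cap is at (302,290).

```bash
cat > h.py <<'E'
import numpy as np
np.set_printoptions(precision=4,suppress=True)
def ray(d,uv,z,T=None):
    T=d["T"] if T is None else T
    v=T[:3,:3]@np.array([(uv[0]-d["cx"])/d["fx"],(uv[1]-d["cy"])/d["fy"],1]);o=T[:3,3]
    return o+v*(z-o[2])/v[2]
E
python3 - <<'E'
from h import *
from bench import get_image,ctrl
from scipy.spatial.transform import Rotation as R
d=get_image("top")
f=lambda p:ray(d,(290+p[0]/4-.4,115+p[1]/4-.4),0.146)
C=[]
for n,a,b in(("A",(353,38),(295,182)),("B",(530,245),(445,373)),("C",(205,442),(355,485)),("D",(55,295),(185,220))):
    p,q=f(a),f(b);m=(p+q)/2;C.append(m);v=p-q
    print(n,m,np.linalg.norm(v),np.degrees(np.arctan2(v[1],v[0]))%180,np.hypot(*m[:2]))
C=np.array(C);c=C.mean(0);print(c)
for m in C:print(np.linalg.norm(m-c),np.degrees(np.arctan2(*(m-c)[1::-1])))
print("cap",ray(d,(290+302/4,115+290/4),.136))
s=ctrl.get_state();print(R.from_rotvec(s["tool_rot"]).as_matrix())
w=get_image("wrist");print(w["T_tool_cam"],w["fx"],w["cx"],w["cy"])
E
```

```text
A [ 0.642  -0.0719  0.146 ] 0.08395440599462815 159.88728145986076 0.6459982315706001
B [ 0.5384 -0.1565  0.146 ] 0.08087832912315657 147.74335895896525 0.5607134175413625
C [ 0.4552 -0.0523  0.146 ] 0.07817507596595365 75.33425651967113 0.458214875506852
D [0.5599 0.031  0.146 ] 0.07718002793856212 122.56092655879507 0.5607175952981018
[ 0.5489 -0.0625  0.146 ]
0.09359186476563175 -5.812697558217224
0.09467207788929959 -96.33930096989643
0.09419866400809737 173.80859776045244
0.0940570281250095 83.28884175445513
cap [ 0.5474 -0.0635  0.136 ]
[[ 0.9132  0.4076 -0.0007]
 [ 0.4076 -0.9132  0.0013]
 [-0.0001 -0.0015 -1.    ]]
[[ 0.0006 -0.9529 -0.3034  0.0838]
 [ 1.      0.0006  0.0001  0.0007]
 [ 0.0001 -0.3034  0.9529 -0.2003]
 [ 0.      0.      0.      1.    ]] 408.7177607401673 319.86836326441176 241.024295947505
```

```bash
python3 -m crank '[[[33,-22,-2,0,0],[33,-22,-2,0,0],[33,-22,-2,0,0],[33,-22,-2,0,0],[33,-22,-2,0,0],[33,-22,-2,0,0],[33,-22,-2,0,0],[33,-22,-2,0,0],[33,-22,-2,0,0],[33,-22,-2,0,0]]]' 60; python3 -m crank '[[[33,-22,0,0,0],[33,-22,0,0,0],[32,-22,0,0,0],[0,0,0,-0.125,0],[0,0,0,-0.125,0],[0,0,0,-0.125,0],[0,0,0,-0.125,0],[0,0,0,-0.125,0],[0,0,0,-0.125,0],[0,0,0,-0.125,0]]]';python3 -m crank '[[[0,0,0,-0.125,0],[0,0,0,-0.125,0],[0,0,0,-0.125,0],[0,0,0,-0.125,0],[0,0,0,-0.125,0],[0,0,0,-0.125,0],[0,0,0,-0.125,0],[0,0,0,-0.125,0],[0,0,0,-0.125,0],[0,0,0,-0.125,0]]]'
python3 - <<'E'
from h import *
from bench import get_image,ctrl
import cv2
s=ctrl.get_state();print({k:np.round(v,4) for k,v in s.items()})
d=get_image("wrist");cv2.imwrite("pics/w1.png",d["pixels"][:,:,::-1])
E
```

```text
time: 1.03
position: [0.4771, -0.2564, 0.204]
tool_rot: [3.072, 0.654, -0.0]
ft_force: [1.7, -0.1, 0.3]
grip_width: 0.506
grip_force: 0.0
time: 1.87
position: [0.539, -0.1579, 0.2037]
tool_rot: [-2.5, -1.902, 0.0]
ft_force: [-0.1, -0.1, 0.1]
grip_width: 0.499
grip_force: 0.0
time: 2.7
position: [0.539, -0.158, 0.2037]
tool_rot: [-0.914, -3.005, 0.0]
ft_force: [-0.1, -0.2, 0.2]
grip_width: 0.498
grip_force: 0.0
{'time': np.float64(2.7), 'joint_positions': array([ 0.7773,  0.1664, -0.6021,  1.6279,  0.0958,  1.3774,  1.1433]), 'qd': array([ 0.1086,  0.0135, -0.1264, -0.0041,  0.0273,  0.0014,  1.4661]), 'joint_torque': array([ -0.5736, -35.5893,  -2.5083, -31.1295,  -0.0119,   0.0803,
        -1.5467]), 'position': array([ 0.539 , -0.158 ,  0.2037]), 'tool_rot': array([-0.9143, -3.0053,  0.0002]), 'ft_force': array([-0.1001, -0.1736,  0.1847]), 'torque': array([ 0.0504, -0.1322,  0.0135]), 'grip_force': np.float64(0.0), 'grip_width': np.float64(0.4981)}
```

View pics/w1.png

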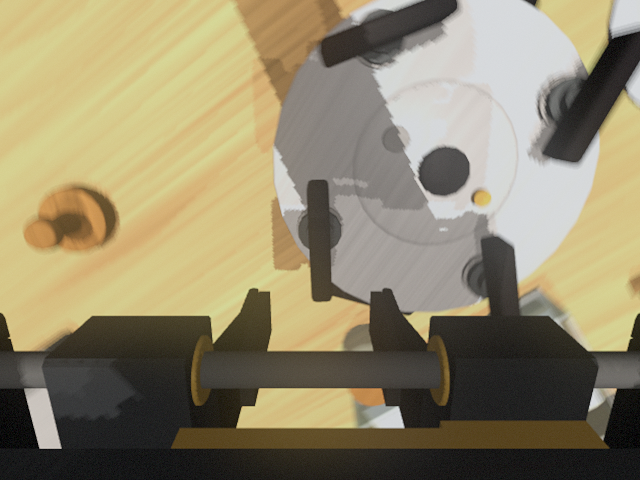

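The wrist view shows nut B's bar upright from (318,181) to (320,300), between the finger columns (about 260-380) and well aligned. The other nuts are clear of the fingers.

```bash
cat >> h.py <<'E'
from scipy.spatial.transform import Rotation as R
def wr(d,s,uv,z):
    T=np.eye(4);T[:3,:3]=R.from_rotvec(s["tool_rot"]).as_matrix();T[:3,3]=s["position"]
    return ray(d,uv,z,T@d["T_tool_cam"])
E
python3 - <<'E'
from h import *
from bench import get_image,ctrl
d=get_image("wrist");s=ctrl.get_state()
Rm=R.from_rotvec(s["tool_rot"]).as_matrix();print(np.degrees(np.arctan2(Rm[1,0],Rm[0,0])))
for a,b,z in(((318,181),(320,300),.154),((443,170),)*2+(.135,),):
    p,q=wr(d,s,a,z),wr(d,s,b,z);v=p-q;m=(p+q)/2
    print(m,np.linalg.norm(v),np.degrees(np.arctan2(v[1],v[0])),"tool shift",Rm.T@(m-s["position"])*1e3)
E
```

```text
145.8257951546123
[ 0.5366 -0.1575  0.154 ] 0.08036091849199477 146.74263876054485 tool shift [ 2.2688 -0.9478 49.6718]
[ 0.5455 -0.0655  0.135 ] 0.0 0.0 tool shift [46.5624 80.202  68.673 ]
```

```bash
cat > st.py <<'E'
from h import *
from bench import ctrl
s=ctrl.get_state();M=R.from_rotvec(s["tool_rot"]).as_matrix()
print(f"t{s['time']:.2f} pos",s["position"],f"yaw {np.degrees(np.arctan2(M[1,0],M[0,0])):.2f} grip {s['grip_width']:.3f} {s['grip_force']:.1f}","F",s["ft_force"],"M",s["torque"],"j7 %.2f"%s["joint_positions"][6], "tau7 %.3f"%s["joint_torque"][6])
E
python3 -m crank '[[[1,-0.5,20,-0.015,0],[0,0,20,0,0],[0,0,20,0,0],[0,0,19,0,0],[0,0,0,0,0]]]' 60 >/dev/null; python3 st.py;python3 -m crank '[[[0,0,0,0,1],[0,0,0,0,1],[0,0,0,0,1],[0,0,0,0,1]]]'>/dev/null;python3 st.py
```

```text
t3.22 pos [ 0.535  -0.1572  0.1209] yaw 146.46 grip 0.503 0.0 F [-1.3034 -0.9031 -0.3017] M [ 0.0408 -0.0927 -0.0051] j7 1.12 tau7 -0.081
t3.55 pos [ 0.539  -0.1581  0.1263] yaw 146.63 grip 0.281 0.0 F [-0.5661  0.1061 -0.1095] M [ 0.062  -0.184   0.0109] j7 1.13 tau7 -0.007
```

```bash
python3 -m crank '[[[0,0,0,0,1],[0,0,0,0,1],[0,0,0,0,1],[0,0,0,0,1]]]'>/dev/null;python3 st.py;python3 -m crank '[[[0,0,0.2,0.06,1],[0,0,0.2,0.06,1],[0,0,0.2,0.06,1]]]'>/dev/null;python3 st.py
```

```text
t3.88 pos [ 0.5381 -0.1579  0.125 ] yaw 146.66 grip 0.022 0.0 F [-0.3539 -0.3746  0.3034] M [ 0.096  -0.1054 -0.0593] j7 1.13 tau7 -0.001
t4.13 pos [ 0.538  -0.1579  0.1242] yaw 136.18 grip 0.005 0.0 F [ 1.1787 -0.2162 -0.6228] M [ 0.0219 -0.1645 -0.0183] j7 0.95 tau7 0.741
```

The fingers shut on nothing, since 14 mm would read about 0.16. I'll look.

Run:
```python
from bench import get_image
import cv2,numpy as np
d=get_image("wrist");e=get_image("scene")
a=cv2.resize(d["pixels"][120:400,160:480],(400,350));b=cv2.resize(e["pixels"][180:340,180:360],(394,350))
cv2.imwrite("pics/w2.png",np.hstack([a,b])[:,:,::-1])
```

```text
(no output)
```

View pics/w2.png

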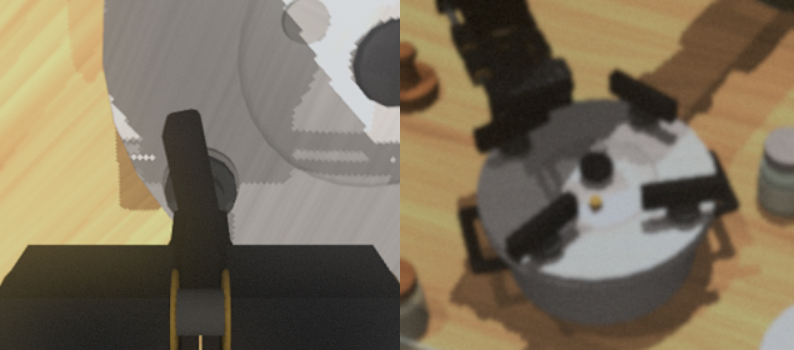

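The closed fingertips seem to sit above the bar, with the tip edge near full-image v≈290 where the TCP should project to about v=277. I'll reopen, turn back and view an enhanced crop before going lower.

```bash
python3 -m crank '[[[0,0,0,-0.09,0],[0,0,0,-0.09,0],[0,0,0,0,0],[0,0,0,0,0],[0,0,0,0,0],[0,0,0,0,0]]]'>/dev/null;python3 st.py
python3 - <<'E'
from h import *
from bench import get_image,ctrl
import cv2
s=ctrl.get_state();d=get_image("wrist");a=d["pixels"][200:420,200:440][:,:,::-1]
a=(255*(a/255.)**.45).astype('uint8');cv2.imwrite("pics/w3.png",cv2.resize(a,None,fx=2.5,fy=2.5))
T=np.linalg.inv(d["T_tool_cam"])
for z in(0,-.019,-.037,-.07):
  for x in(-.0095,.0095):
    p=T@[x,.022,z,1];print(z,x,d["cx"]+d["fx"]*p[0]/p[2],d["cy"]+d["fy"]*p[1]/p[2])
E
```

```text
t4.73 pos [ 0.5381 -0.1579  0.1242] yaw 146.61 grip 0.373 0.0 F [-0.2527  0.2728  0.01  ] M [ 0.0262 -0.1454 -0.0036] j7 1.12 tau7 -0.009
0 -0.0095 361.7376083705803 292.8597144884638
0 0.0095 362.8971787580148 259.62222570229585
-0.019 -0.0095 365.5419360934714 309.29388695422176
-0.019 0.0095 366.9217190788663 273.4655130183298
-0.037 -0.0095 369.83613087449686 327.84421772837953
-0.037 0.0095 371.4882144661948 289.17297340743494
-0.07 -0.0095 380.21453336236505 372.67748889437047
-0.07 0.0095 382.6298894121365 327.4972030491181
```

View pics/w3.png

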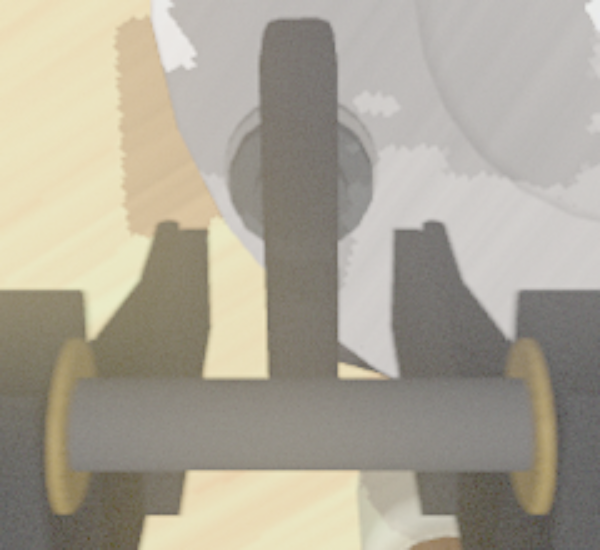

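The fingertips appear at v≈292 with inner edges u≈284 and 357. That puts them about 36 mm short of the stated TCP, above the bar's top, which explains the empty grip. I'll go down in steps and watch the force.

```bash
python3 -m crank '[[[0,0,10,0,0],[0,0,10,0,0],[0,0,5,0,0],[0,0,0,0,0]]]'>/dev/null;python3 st.py;python3 -m crank '[[[0,0,3,0,1],[0,0,3,0,1],[0,0,0,0,1],[0,0,0,0,1],[0,0,0,0,1],[0,0,0,0,1],[0,0,0,0,1]]]'>/dev/null;python3 st.py
```

```text
t5.12 pos [ 0.5364 -0.1574  0.0969] yaw 146.66 grip 0.496 0.0 F [-0.7567  0.1851 -0.7177] M [ 0.0583 -0.1198 -0.0107] j7 1.11 tau7 -0.032
t5.70 pos [ 0.5383 -0.1579  0.0935] yaw 146.68 grip 0.157 60.0 F [0.2807 0.0798 0.4472] M [ 0.0242 -0.1213  0.0416] j7 1.11 tau7 -0.066
```

The bar is gripped now (0.157 ≈ 13.7 mm). I'll turn it in small steps.

```bash
cat > m.py <<'E'
from h import *
from bench import ctrl
s=ctrl.get_state();M=R.from_rotvec(s["tool_rot"]).as_matrix()
print(f"t{s['time']:.2f} yaw {np.degrees(np.arctan2(M[1,0],M[0,0])):.2f} z{s['position'][2]:.4f} g{s['grip_width']:.3f} F",np.round(s["ft_force"],1),f"Mz {s['torque'][2]:.3f}","tau7 %.3f"%s["joint_torque"][6])
E
python3 -m crank '[[[0,0,0.1,0.04,1],[0,0,0.1,0.04,1]]]'>/dev/null;python3 m.py
python3 -m crank '[[[0,0,0.1,0.04,1]]]'>/dev/null;python3 m.py
python3 -m crank '[[[0,0,0.1,0.04,1]]]'>/dev/null;python3 m.py
python3 -m crank '[[[0,0,0.1,0.04,1]]]'>/dev/null;python3 m.py
```

```text
t5.87 yaw 141.99 z0.0933 g0.155 F [ 0.4  0.5 -0.3] Mz 0.096 tau7 0.423
t5.95 yaw 139.70 z0.0932 g0.157 F [0.3 0.2 0.2] Mz 0.093 tau7 0.383
t6.03 yaw 137.41 z0.0931 g0.154 F [ 0.1  0.5 -0.5] Mz 0.099 tau7 0.382
t6.12 yaw 135.12 z0.0930 g0.157 F [ 0.5  0.3 -0.8] Mz 0.076 tau7 0.377
```

```bash
python3 -m crank '[[[0,0,0.1,0.04,1]]]'>/dev/null;python3 m.py
python3 -m crank '[[[0,0,0.1,0.04,1]]]'>/dev/null;python3 m.py
python3 -m crank '[[[0,0,0.1,0.04,1]]]'>/dev/null;python3 m.py
python3 -m crank '[[[0,0,0.1,0.04,1]]]'>/dev/null;python3 m.py
python3 -m crank '[[[0,0,0.1,0.04,1]]]'>/dev/null;python3 m.py
```

```text
t6.20 yaw 132.83 z0.0929 g0.155 F [ 0.3  0.  -0.2] Mz 0.097 tau7 0.369
t6.28 yaw 130.53 z0.0929 g0.155 F [ 0.7 -0.1  0.4] Mz 0.090 tau7 0.359
t6.37 yaw 128.24 z0.0928 g0.156 F [ 0.5 -0.1  0.4] Mz 0.101 tau7 0.348
t6.45 yaw 125.96 z0.0927 g0.158 F [ 1.4  0.3 -0.3] Mz 0.129 tau7 0.336
t6.53 yaw 123.67 z0.0926 g0.157 F [ 1.4 -0.3 -0.8] Mz 0.173 tau7 0.323
```

```bash
python3 -m crank '[[[0,0,0.1,0.04,1]]]'>/dev/null;python3 m.py
python3 -m crank '[[[0,0,0.1,0.03,1]]]'>/dev/null;python3 m.py
```

```text
t6.62 yaw 121.38 z0.0925 g0.158 F [0.4 0.6 1. ] Mz 0.164 tau7 0.309
t6.70 yaw 119.67 z0.0924 g0.156 F [-0.  -0.2  0. ] Mz 0.196 tau7 0.087
```

Nut B is snug at yaw 119.7°. Next I release and go to the opposite nut, D.

```bash
python3 -m crank '[[[0,0,0,0,0],[0,0,0,0,0],[0,0,0,0,0],[0,0,-20,0,0],[0,0,-30,0,0],[31,22,0,0,0],[31,22,0,0,0],[31,23,0,-0.05,0],[31,22,0,0,0],[31,22,0,0,0]]]'>/dev/null;python3 -m crank '[[[0,0,0,0,0],[0,0,0,0,0]]]'>/dev/null;python3 st.py
python3 - <<'E'
from bench import get_image
import cv2
d=get_image("wrist");a=d["pixels"][100:400,200:440][:,:,::-1]
a=(255*(a/255.)**.45).astype('uint8');cv2.imwrite("pics/w4.png",cv2.resize(a,None,fx=2,fy=2))
E
```

```text
t7.70 pos [0.5536 0.0354 0.1423] yaw 122.97 grip 0.499 0.0 F [-0.2751 -0.0659 -0.5797] M [-0.058  -0.0958  0.0229] j7 0.36 tau7 -0.107
```

View pics/w4.png

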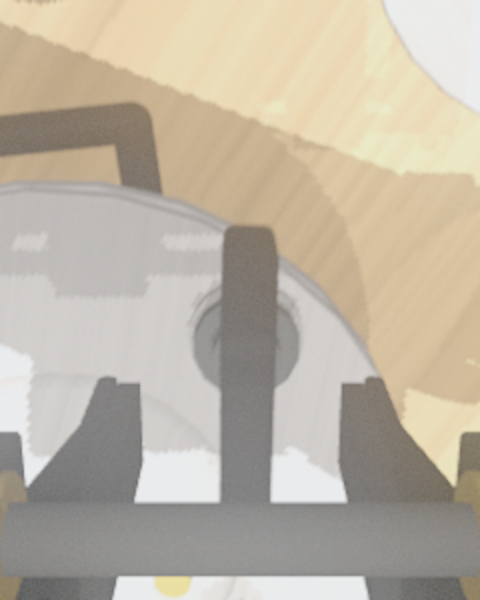

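The bar's far end is at full-image (324,215), its near part at (323,350) and the collar at (323.5,270). That is well aligned.

```bash
python3 st.py
python3 - <<'E'
from h import *
from bench import get_image,ctrl
d=get_image("wrist");s=ctrl.get_state();M=R.from_rotvec(s["tool_rot"]).as_matrix()
for uv,z in(((324,215),.154),((323,350),.154),((323.5,270),.119)):
    p=wr(d,s,uv,z);print(p,M.T@(p-s["position"])*1e3)
print(s["position"])
E
```

```text
t7.75 pos [0.5537 0.0325 0.142 ] yaw 122.74 grip 0.502 0.0 F [ 0.1074 -0.456   0.5346] M [-0.0734 -0.0946  0.0075] j7 0.36 tau7 -0.025
[0.5356 0.0625 0.154 ] [ 36.3617   1.691  -12.1576]
[0.5749 0.0005 0.154 ] [-37.0647   1.4357 -12.1078]
[0.5584 0.0272 0.119 ] [-5.6249  1.9299 22.8706]
[0.5537 0.0309 0.1419]
```

```bash
python3 -m crank '[[[-3.5,2,16,0,0],[0,0,16,0,0],[0,0,16,0,0.3],[0,0,0,0,1],[0,0,0,0,1],[0,0,0,0,1],[0,0,0,0,1],[0,0,0,0,1],[0,0,0,0,1]]]'>/dev/null;python3 st.py
python3 -m crank '[[[0,0,0.1,0.04,1],[0,0,0.1,0.04,1]]]'>/dev/null;python3 m.py
python3 -m crank '[[[0,0,0.1,0.04,1]]]'>/dev/null;python3 m.py
python3 -m crank '[[[0,0,0.1,0.04,1]]]'>/dev/null;python3 m.py
python3 -m crank '[[[0,0,0.1,0.04,1]]]'>/dev/null;python3 m.py
```

```text
t8.55 pos [0.5594 0.0305 0.0953] yaw 122.59 grip 0.159 60.0 F [ 4.3621  0.5054 -0.5012] M [ 0.1573 -1.0609 -0.1499] j7 0.34 tau7 0.083
t8.72 yaw 117.94 z0.0952 g0.156 F [ 3.6  1.2 -0.5] Mz 0.112 tau7 0.418
t8.80 yaw 115.64 z0.0950 g0.157 F [4.4 0.9 0.1] Mz 0.075 tau7 0.381
t8.88 yaw 113.35 z0.0950 g0.157 F [3.6 0.4 0.3] Mz 0.071 tau7 0.380
t8.97 yaw 111.06 z0.0948 g0.153 F [ 4.5  1.  -0.7] Mz 0.118 tau7 0.380
```

```bash
python3 -m crank '[[[0,0,0.1,0.04,1]]]'>/dev/null;python3 m.py
python3 -m crank '[[[0,0,0.1,0.04,1]]]'>/dev/null;python3 m.py
python3 -m crank '[[[0,0,0.1,0.04,1]]]'>/dev/null;python3 m.py
python3 -m crank '[[[0,0,0.1,0.04,1]]]'>/dev/null;python3 m.py
```

```text
t9.05 yaw 108.77 z0.0947 g0.157 F [ 3.6  0.7 -0.5] Mz 0.099 tau7 0.380
t9.13 yaw 106.48 z0.0946 g0.150 F [ 4.8  0.3 -0.6] Mz 0.081 tau7 0.380
t9.22 yaw 104.19 z0.0945 g0.158 F [4.4 0.5 1. ] Mz 0.080 tau7 0.380
t9.30 yaw 101.89 z0.0944 g0.158 F [ 3.   0.3 -0.3] Mz 0.112 tau7 0.380
```

```bash
python3 -m crank '[[[0,0,0.1,0.04,1]]]'>/dev/null;python3 m.py
python3 -m crank '[[[0,0,0.1,0.04,1]]]'>/dev/null;python3 m.py
python3 -m crank '[[[0,0,0.1,0.04,1]]]'>/dev/null;python3 m.py
python3 -m crank '[[[0,0,0.1,0.04,1]]]'>/dev/null;python3 m.py
```

```text
t9.38 yaw 99.60 z0.0943 g0.159 F [ 3.8  0.  -0.1] Mz 0.137 tau7 0.381
t9.47 yaw 97.31 z0.0943 g0.154 F [ 3.7  1.1 -0.5] Mz 0.119 tau7 0.381
t9.55 yaw 95.02 z0.0941 g0.154 F [ 3.5  0.5 -0.9] Mz 0.117 tau7 0.381
t9.63 yaw 92.73 z0.0940 g0.158 F [ 3.5  0.4 -0.3] Mz 0.115 tau7 0.381
```

```bash
python3 -m crank '[[[0,0,0.1,0.04,1]]]'>/dev/null;python3 m.py
python3 -m crank '[[[0,0,0.1,0.04,1]]]'>/dev/null;python3 m.py
python3 -m crank '[[[0,0,0.1,0.04,1]]]'>/dev/null;python3 m.py
```

```text
t9.72 yaw 90.44 z0.0939 g0.157 F [4.6 0.  0.9] Mz 0.078 tau7 0.381
t9.80 yaw 88.15 z0.0938 g0.160 F [ 4.4  0.4 -0.5] Mz 0.085 tau7 0.381
t9.88 yaw 85.85 z0.0937 g0.158 F [ 3.7 -0.2  0.4] Mz 0.090 tau7 0.381
```

```bash
python3 -m crank '[[[0,0,0.1,0.04,1]]]'>/dev/null;python3 m.py
python3 -m crank '[[[0,0,0.1,0.04,1]]]'>/dev/null;python3 m.py
python3 -m crank '[[[0,0,0.1,0.04,1]]]'>/dev/null;python3 m.py
python3 -m crank '[[[0,0,0.1,0.04,1]]]'>/dev/null;python3 m.py
python3 -m crank '[[[0,0,0.1,0.04,1]]]'>/dev/null;python3 m.py
```

```text
t9.97 yaw 83.56 z0.0937 g0.155 F [ 3.4  0.5 -0.2] Mz 0.106 tau7 0.377
t10.05 yaw 81.27 z0.0935 g0.159 F [3.4 0.1 0.5] Mz 0.074 tau7 0.370
t10.13 yaw 78.98 z0.0934 g0.157 F [ 2.6  0.6 -0. ] Mz 0.099 tau7 0.361
t10.22 yaw 76.69 z0.0933 g0.154 F [3.9 0.5 0.9] Mz 0.179 tau7 0.351
t10.30 yaw 74.40 z0.0932 g0.158 F [3.5 0.4 0.9] Mz 0.129 tau7 0.340
```

tau7 gives a clean contact cue: it starts dropping at about 84°. A few more steps.

```bash
python3 -m crank '[[[0,0,0.1,0.04,1]]]'>/dev/null;python3 m.py
python3 -m crank '[[[0,0,0.1,0.04,1]]]'>/dev/null;python3 m.py
python3 -m crank '[[[0,0,0.1,0.04,1]]]'>/dev/null;python3 m.py
```

```text
t10.38 yaw 72.11 z0.0932 g0.152 F [ 3.9 -0.1  0.4] Mz 0.172 tau7 0.327
t10.47 yaw 69.82 z0.0931 g0.158 F [3.7 0.3 0.6] Mz 0.199 tau7 0.314
t10.55 yaw 67.53 z0.0930 g0.151 F [3.1 0.4 1.6] Mz 0.128 tau7 0.300
```

Nut D is snug: tau7 has dropped 0.08, putting the resistance at about 0.2. Next is nut A, at (0.643,-0.0743).

```bash
python3 -m crank '[[[0,0,0,0,0],[0,0,0,0,0],[0,0,0,0,0],[0,0,-20,0,0],[0,0,-30,0,0],[-16,29,0,0,0],[-16,29,0,0,0],[-16,29,0,0,0],[-16,30,0,0,0],[0,0,0,-0.124,0]]]'>/dev/null;python3 -m crank '[[[0,0,0,-0.124,0],[0,0,0,-0.124,0],[0,0,0,-0.124,0],[0,0,0,-0.124,0],[0,0,0,-0.124,0],[0,0,0,-0.124,0],[0,0,0,-0.124,0],[0,0,0,-0.124,0],[0,0,0,-0.124,0],[0,0,0,-0.124,0]]]'>/dev/null;python3 -m crank '[[[0,0,0,-0.124,0],[0,0,0,-0.124,0],[0,0,0,0,0],[0,0,0,0,0],[0,0,0,0,0]]]'>/dev/null
cat > pic.py <<'E'
import sys,cv2
from h import *
from bench import get_image,ctrl
s=ctrl.get_state();d=get_image("wrist");a=d["pixels"][100:400,200:440][:,:,::-1]
a=(255*(a/255.)**.45).astype('uint8');cv2.imwrite(sys.argv[1],cv2.resize(a,None,fx=2,fy=2))
# bar edges: dark columns around u 300..345, below far end
g=d["pixels"].max(2)[:, 285:356]<60
for v in range(150,345,12):
    c=np.where(g[v])[0]
    if len(c):print(v,c.min()+285,c.max()+285,len(c))
E
python3 st.py;python3 pic.py pics/w5.png
```

```text
t12.63 pos [ 0.6409 -0.0737  0.1414] yaw 159.79 grip 0.496 0.0 F [0.7474 0.1075 0.1933] M [ 0.1106 -0.1641  0.0311] j7 1.09 tau7 0.004
210 310 335 26
222 309 336 28
234 309 336 28
246 303 339 31
258 307 335 29
270 308 335 28
282 309 335 23
294 309 333 22
306 309 333 13
318 309 333 11
330 308 333 13
342 308 332 15
```

View pics/w5.png

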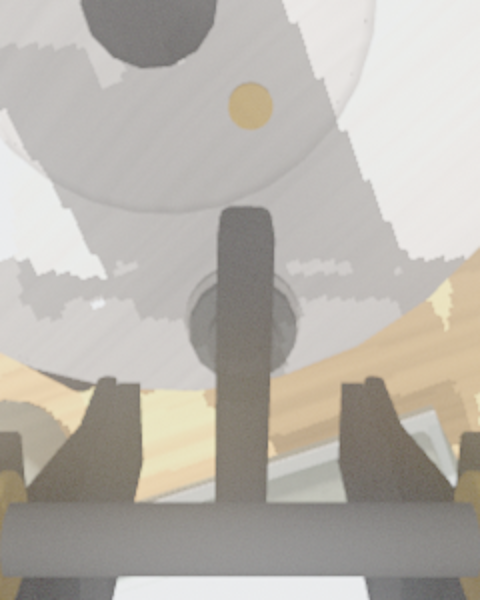

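Nut A's bar runs from its far end at (322,205) to (320.5,342), and its collar is at about (321,263). It is centred within about 1-2 mm, so I go down and grip.

```bash
python3 -m crank '[[[1,0.7,16,0.014,0],[0,0,16,0,0],[0,0,16,0,0.3],[0,0,0,0,1],[0,0,0,0,1],[0,0,0,0,1],[0,0,0,0,1],[0,0,0,0,1],[0,0,0,0,1]]]'>/dev/null;python3 st.py
python3 -m crank '[[[0,0,0.1,0.04,1],[0,0,0.1,0.04,1]]]'>/dev/null;python3 m.py
python3 -m crank '[[[0,0,0.1,0.04,1]]]'>/dev/null;python3 m.py
python3 -m crank '[[[0,0,0.1,0.04,1]]]'>/dev/null;python3 m.py
python3 -m crank '[[[0,0,0.1,0.04,1]]]'>/dev/null;python3 m.py
```

```text
t13.43 pos [ 0.6411 -0.073   0.095 ] yaw 159.11 grip 0.158 60.0 F [-1.0028 -0.5881  3.5584] M [-0.0912  0.0463 -0.1342] j7 1.06 tau7 0.077
t13.60 yaw 154.46 z0.0948 g0.155 F [-0.6 -0.   4. ] Mz 0.122 tau7 0.408
t13.68 yaw 152.17 z0.0947 g0.157 F [ 0.2 -0.2  3.2] Mz 0.120 tau7 0.374
t13.77 yaw 149.88 z0.0946 g0.157 F [ 0.2 -1.4  2.7] Mz 0.043 tau7 0.373
t13.85 yaw 147.60 z0.0945 g0.154 F [-0.9  0.4  2.5] Mz 0.040 tau7 0.372
```

```bash
python3 -m crank '[[[0,0,0.1,0.04,1]]]'>/dev/null;python3 m.py
python3 -m crank '[[[0,0,0.1,0.04,1]]]'>/dev/null;python3 m.py
python3 -m crank '[[[0,0,0.1,0.04,1]]]'>/dev/null;python3 m.py
python3 -m crank '[[[0,0,0.1,0.04,1]]]'>/dev/null;python3 m.py
python3 -m crank '[[[0,0,0.1,0.04,1]]]'>/dev/null;python3 m.py
```

```text
t13.93 yaw 145.31 z0.0944 g0.160 F [0.4 0.9 2.5] Mz 0.085 tau7 0.370
t14.02 yaw 143.02 z0.0943 g0.156 F [ 1.1 -0.1  1.5] Mz 0.112 tau7 0.370
t14.10 yaw 140.73 z0.0942 g0.156 F [-0.2  0.   2.2] Mz 0.073 tau7 0.369
t14.18 yaw 138.44 z0.0941 g0.151 F [0.8 0.4 2.5] Mz 0.139 tau7 0.363
t14.27 yaw 136.15 z0.0940 g0.159 F [0.5 0.1 1.7] Mz 0.069 tau7 0.353
```

```bash
python3 -m crank '[[[0,0,0.1,0.04,1]]]'>/dev/null;python3 m.py
python3 -m crank '[[[0,0,0.1,0.04,1]]]'>/dev/null;python3 m.py
python3 -m crank '[[[0,0,0.1,0.04,1]]]'>/dev/null;python3 m.py
```

```text
t14.35 yaw 133.87 z0.0939 g0.157 F [1.3 0.6 2.2] Mz 0.141 tau7 0.341
t14.43 yaw 131.58 z0.0938 g0.159 F [0.5 1.2 2.5] Mz 0.131 tau7 0.327
t14.52 yaw 129.29 z0.0938 g0.153 F [1.5 0.7 1.6] Mz 0.154 tau7 0.313
```

```bash
python3 -m crank '[[[0,0,0.1,0.04,1]]]'>/dev/null;python3 m.py
python3 -m crank '[[[0,0,0.1,0.03,1]]]'>/dev/null;python3 m.py
```

```text
t14.60 yaw 127.01 z0.0937 g0.155 F [1.2 0.1 2.9] Mz 0.152 tau7 0.297
t14.68 yaw 125.30 z0.0936 g0.156 F [1.3 0.4 1.3] Mz 0.148 tau7 0.081
```

```bash
python3 -m crank '[[[0,0,0.1,0.04,1]]]'>/dev/null;python3 m.py
python3 -m crank '[[[0,0,0,0,0],[0,0,0,0,0],[0,0,0,0,0],[0,0,-20,0,0],[0,0,-30,0,0]]]'>/dev/null;python3 -m crank '[[[0,0,0,0,0],[0,0,0,0,0]]]'>/dev/null;python3 st.py
```

```text
t14.77 yaw 123.03 z0.0936 g0.161 F [1.3 0.7 2. ] Mz 0.195 tau7 0.346
t15.35 pos [ 0.6417 -0.0726  0.144 ] yaw 123.08 grip 0.491 0.0 F [ 0.3601  0.7109 -0.2778] M [ 0.0294 -0.0779 -0.0318] j7 0.48 tau7 0.013
```

```bash
python3 -m crank '[[[24,-29,0,0,0],[24,-29,0,0,0],[24,-30,0,0,0],[23,-29,0,0,0],[23,-29,0,0,0],[0,0,0,0.119,0],[0,0,0,0.119,0],[0,0,0,0.119,0],[0,0,0,0.119,0],[0,0,0,0.119,0]]]'>/dev/null;python3 -m crank '[[[0,0,0,0.119,0],[0,0,0,0.119,0],[0,0,0,0,0],[0,0,0,0,0],[0,0,0,0,0]]]'>/dev/null;python3 st.py;python3 pic.py pics/w6.png
```

```text
t16.60 pos [ 0.4532 -0.0533  0.1415] yaw 75.50 grip 0.500 0.0 F [ 0.274  -0.1534 -0.3286] M [-0.0495 -0.0812 -0.0326] j7 -0.15 tau7 0.001
162 289 294 3
210 310 335 26
222 309 336 27
234 309 336 23
246 312 336 19
258 325 336 10
270 323 332 3
282 330 335 2
342 310 310 1
```

View pics/w6.png

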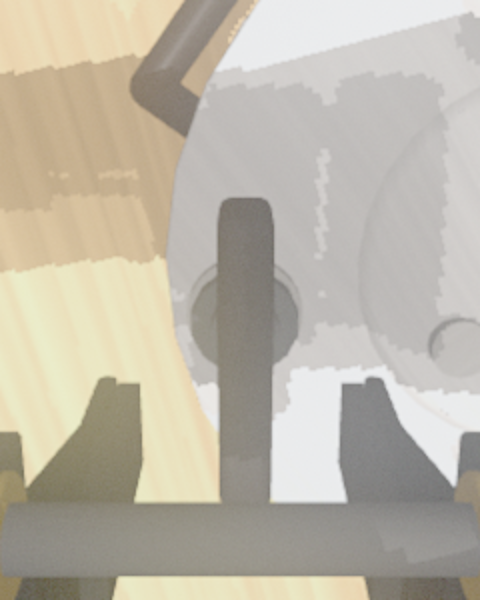

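Nut C's bar starts at its far end at (322.5,200) and its collar is at about (322,258). That is a shift of about +2.5 mm along x and +1 mm along y.

```bash
python3 -m crank '[[[2.5,1,16,0.01,0],[0,0,16,0,0],[0,0,16,0,0.3],[0,0,0,0,1],[0,0,0,0,1],[0,0,0,0,1],[0,0,0,0,1],[0,0,0,0,1],[0,0,0,0,1]]]'>/dev/null;python3 st.py
python3 -m crank '[[[0,0,0.1,0.04,1],[0,0,0.1,0.04,1]]]'>/dev/null;python3 m.py
python3 -m crank '[[[0,0,0.1,0.04,1]]]'>/dev/null;python3 m.py
python3 -m crank '[[[0,0,0.1,0.04,1]]]'>/dev/null;python3 m.py
python3 -m crank '[[[0,0,0.1,0.04,1]]]'>/dev/null;python3 m.py
```

```text
t17.40 pos [ 0.4552 -0.051   0.0949] yaw 74.78 grip 0.160 60.0 F [-3.1762  0.5726  4.5431] M [0.206  0.8097 0.0339] j7 -0.21 tau7 -0.048
t17.57 yaw 70.10 z0.0948 g0.155 F [-3.3  0.9  5.6] Mz 0.123 tau7 0.459
t17.65 yaw 67.80 z0.0947 g0.159 F [-2.4  0.6  5.4] Mz 0.077 tau7 0.417
t17.73 yaw 65.50 z0.0946 g0.155 F [-2.4  1.7  4.6] Mz 0.096 tau7 0.414
t17.82 yaw 63.21 z0.0945 g0.159 F [-2.3  0.2  5.6] Mz 0.076 tau7 0.412
```

```bash
python3 -m crank '[[[0,0,0.1,0.04,1]]]'>/dev/null;python3 m.py
python3 -m crank '[[[0,0,0.1,0.04,1]]]'>/dev/null;python3 m.py
python3 -m crank '[[[0,0,0.1,0.04,1]]]'>/dev/null;python3 m.py
python3 -m crank '[[[0,0,0.1,0.04,1]]]'>/dev/null;python3 m.py
python3 -m crank '[[[0,0,0.1,0.04,1]]]'>/dev/null;python3 m.py
```

```text
t17.90 yaw 60.92 z0.0944 g0.154 F [-2.5  0.1  4.5] Mz 0.125 tau7 0.411
t17.98 yaw 58.62 z0.0943 g0.156 F [-1.8 -0.6  3.9] Mz 0.105 tau7 0.409
t18.07 yaw 56.33 z0.0942 g0.160 F [-0.9 -0.   3.4] Mz 0.079 tau7 0.407
t18.15 yaw 54.03 z0.0941 g0.158 F [-0.5 -0.4  3.3] Mz 0.097 tau7 0.403
t18.23 yaw 51.75 z0.0940 g0.156 F [-1.3 -0.1  2.8] Mz 0.115 tau7 0.393
```

```bash
python3 -m crank '[[[0,0,0.1,0.04,1]]]'>/dev/null;python3 m.py
python3 -m crank '[[[0,0,0.1,0.04,1]]]'>/dev/null;python3 m.py
python3 -m crank '[[[0,0,0.1,0.04,1]]]'>/dev/null;python3 m.py
python3 -m crank '[[[0,0,0.1,0.04,1]]]'>/dev/null;python3 m.py
```

```text
t18.32 yaw 49.45 z0.0939 g0.156 F [-1.4 -0.3  2.9] Mz 0.132 tau7 0.382
t18.40 yaw 47.16 z0.0938 g0.154 F [ 0.  -0.8  2. ] Mz 0.144 tau7 0.368
t18.48 yaw 44.87 z0.0937 g0.154 F [0.6 0.2 3. ] Mz 0.143 tau7 0.353
t18.57 yaw 42.58 z0.0937 g0.156 F [ 0.6 -0.7  2.6] Mz 0.126 tau7 0.338
```

```bash
python3 -m crank '[[[0,0,0.1,0.04,1]]]'>/dev/null;python3 m.py
python3 -m crank '[[[0,0,0.1,0.04,1]]]'>/dev/null;python3 m.py
python3 -m crank '[[[0,0,0,0,0],[0,0,0,0,0],[0,0,0,0,0],[0,0,-20,0,0],[0,0,-30,0,0]]]'>/dev/null;python3 -m crank '[[[0,0,0,0,0],[0,0,0,0,0]]]'>/dev/null;python3 st.py
```

```text
t18.65 yaw 40.29 z0.0935 g0.152 F [ 0.6 -1.2  2.5] Mz 0.191 tau7 0.322
t18.73 yaw 38.00 z0.0935 g0.155 F [ 0.6 -1.3  2.8] Mz 0.173 tau7 0.304
t19.32 pos [ 0.4566 -0.0513  0.1439] yaw 38.12 grip 0.484 0.0 F [ 0.3886 -0.2085 -0.0797] M [ 0.02    0.0313 -0.027 ] j7 -0.81 tau7 0.028
```

All four are snug. For the second round I start back at nut B.

```bash
python3 -m crank '[[[0,33,0,0,0],[0,33,0,0,0],[-2,34,0,0,0],[0,34,0,0,0],[0,0,0,-0.119,0],[0,0,0,-0.119,0],[0,0,0,-0.119,0],[0,0,0,-0.119,0],[0,0,0,-0.119,0],[0,0,0,-0.119,0]]]'>/dev/null;python3 -m crank '[[[0,0,0,-0.119,0],[0,0,0,-0.119,0],[0,0,0,-0.118,0],[0,0,0,-0.118,0],[0,0,0,-0.118,0],[0,0,0,-0.118,0],[0,0,0,0,0],[0,0,0,0,0],[0,0,0,0,0]]]'>/dev/null;python3 st.py;python3 pic.py pics/w7.png
```

```text
t20.90 pos [ 0.536  -0.1577  0.1417] yaw 119.53 grip 0.497 0.0 F [-0.1724  0.1871  0.8936] M [ 0.0517 -0.111  -0.0659] j7 0.62 tau7 0.002
210 311 336 26
222 310 337 28
234 310 337 28
246 310 344 27
258 311 338 22
270 329 337 5
282 325 337 6
294 336 336 1
306 312 312 1
318 312 336 2
330 336 336 1
342 336 336 1
```

View pics/w7.png

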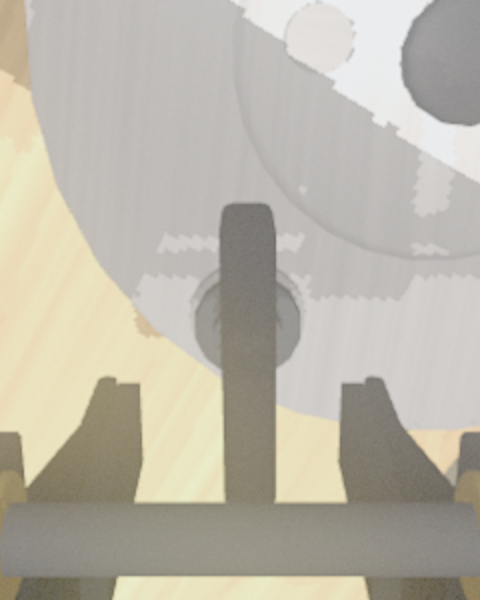

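Nut B's bar stands aligned, with its far end at (324,203) and u about 324. It turned with the gripper without slipping. Now I tighten it.

```bash
python3 -m crank '[[[1,1.7,16,0,0],[0,0,16,0,0],[0,0,17,0,0.3],[0,0,0,0,1],[0,0,0,0,1],[0,0,0,0,1],[0,0,0,0,1],[0,0,0,0,1],[0,0,0,0,1]]]'>/dev/null;python3 st.py
python3 -m crank '[[[0,0,0.1,0.04,1],[0,0,0.1,0.04,1],[0,0,0.1,0.04,1]]]'>/dev/null;python3 m.py
python3 -m crank '[[[0,0,0.1,0.04,1],[0,0,0.1,0.04,1]]]'>/dev/null;python3 m.py
python3 -m crank '[[[0,0,0.1,0.04,1]]]'>/dev/null;python3 m.py
python3 -m crank '[[[0,0,0.1,0.04,1]]]'>/dev/null;python3 m.py
python3 -m crank '[[[0,0,0.1,0.04,1]]]'>/dev/null;python3 m.py
```

```text
t21.70 pos [ 0.5378 -0.1565  0.0946] yaw 119.67 grip 0.154 60.0 F [-0.8003 -1.1766  4.1866] M [-0.035   0.204   0.1001] j7 0.59 tau7 -0.076
t21.95 yaw 112.71 z0.0944 g0.153 F [-1.8 -0.   4. ] Mz 0.282 tau7 0.244
t22.12 yaw 108.14 z0.0942 g0.157 F [ 0.1 -0.7  5.5] Mz 0.326 tau7 0.204
t22.20 yaw 105.85 z0.0941 g0.155 F [-0.5  0.4  3.5] Mz 0.244 tau7 0.186
t22.28 yaw 103.57 z0.0940 g0.150 F [-0.5 -0.3  3. ] Mz 0.328 tau7 0.166
t22.37 yaw 101.28 z0.0940 g0.157 F [-0.4 -0.3  3.7] Mz 0.360 tau7 0.146
```

```bash
python3 -m crank '[[[0,0,0.1,0.04,1]]]'>/dev/null;python3 m.py
python3 -m crank '[[[0,0,0.1,0.04,1]]]'>/dev/null;python3 m.py
python3 -m crank '[[[0,0,0.1,0.04,1]]]'>/dev/null;python3 m.py
```

```text
t22.45 yaw 98.99 z0.0939 g0.153 F [-0.1  0.   3.3] Mz 0.350 tau7 0.128
t22.53 yaw 96.71 z0.0938 g0.159 F [ 1.4 -0.2  3.2] Mz 0.350 tau7 0.109
t22.62 yaw 94.42 z0.0937 g0.158 F [-0.1  0.3  3.4] Mz 0.358 tau7 0.090
```

```bash
python3 -m crank '[[[0,0,0.1,0.03,1]]]'>/dev/null;python3 m.py
python3 -m crank '[[[0,0,0,0,0],[0,0,0,0,0],[0,0,0,0,0],[0,0,-20,0,0],[0,0,-30,0,0],[37,6,0,0,0],[37,6,0,0,0],[37,6,0,0,0],[37,6,0,0,0],[37,6,0,0,0]]]'>/dev/null;python3 -m crank '[[[0,0,0,0.11,0],[0,0,0,0.11,0],[0,0,0,0.11,0],[0,0,0,0.11,0],[0,0,0,0,0],[0,0,0,0,0],[0,0,0,0,0]]]'>/dev/null;python3 st.py;python3 pic.py pics/w8.png
```

```text
t22.70 yaw 92.71 z0.0937 g0.156 F [ 0.3 -0.8  3.1] Mz 0.387 tau7 -0.126
t24.12 pos [0.5583 0.0301 0.1421] yaw 67.70 grip 0.501 0.0 F [ 0.2993 -0.5293  0.2202] M [ 0.0066 -0.0673  0.0122] j7 -0.62 tau7 0.002
198 311 331 21
210 308 334 27
222 308 334 27
234 308 334 27
246 307 334 28
258 307 334 28
270 307 334 28
282 308 333 26
294 308 333 26
306 308 333 26
318 308 333 24
330 309 332 16
342 309 332 19
```

The bar is centred at u≈321 with its far end at v≈198. Tighten nut D.

```bash
python3 -m crank '[[[2,0.4,16,0,0],[0,0,16,0,0],[0,0,17,0,0.3],[0,0,0,0,1],[0,0,0,0,1],[0,0,0,0,1],[0,0,0,0,1],[0,0,0,0,1],[0,0,0,0,1]]]'>/dev/null;python3 st.py
python3 -m crank '[[[0,0,0.1,0.04,1],[0,0,0.1,0.04,1],[0,0,0.1,0.04,1]]]'>/dev/null;python3 m.py
python3 -m crank '[[[0,0,0.1,0.04,1],[0,0,0.1,0.04,1]]]'>/dev/null;python3 m.py
python3 -m crank '[[[0,0,0.1,0.04,1]]]'>/dev/null;python3 m.py
python3 -m crank '[[[0,0,0.1,0.04,1]]]'>/dev/null;python3 m.py
python3 -m crank '[[[0,0,0.1,0.04,1]]]'>/dev/null;python3 m.py
```

```text
t24.92 pos [0.5598 0.0322 0.0944] yaw 67.56 grip 0.154 60.0 F [-2.2046 -0.0759  4.514 ] M [ 0.1207  0.5714 -0.0186] j7 -0.65 tau7 0.013
t25.17 yaw 60.61 z0.0942 g0.156 F [-2.4  0.1  4.6] Mz 0.240 tau7 0.240
t25.33 yaw 56.04 z0.0940 g0.155 F [-1.6 -0.6  4.4] Mz 0.229 tau7 0.200
t25.42 yaw 53.75 z0.0939 g0.154 F [-2.3  0.5  5.7] Mz 0.343 tau7 0.182
t25.50 yaw 51.46 z0.0938 g0.155 F [-2.2 -0.7  5.6] Mz 0.372 tau7 0.163
t25.58 yaw 49.17 z0.0937 g0.153 F [-2.3 -0.8  4. ] Mz 0.365 tau7 0.145
```

```bash
python3 -m crank '[[[0,0,0.1,0.04,1]]]'>/dev/null;python3 m.py
python3 -m crank '[[[0,0,0.1,0.04,1]]]'>/dev/null;python3 m.py
python3 -m crank '[[[0,0,0.1,0.04,1]]]'>/dev/null;python3 m.py
```

```text
t25.67 yaw 46.88 z0.0937 g0.150 F [-2.  -0.6  5.2] Mz 0.341 tau7 0.125
t25.75 yaw 44.59 z0.0936 g0.156 F [-1.7 -0.1  5.5] Mz 0.388 tau7 0.106
t25.83 yaw 42.30 z0.0935 g0.159 F [-2.5 -0.3  4.8] Mz 0.373 tau7 0.087
```

```bash
python3 -m crank '[[[0,0,0.1,0.02,1]]]'>/dev/null;python3 m.py
python3 -m crank '[[[0,0,0,0,0],[0,0,0,0,0],[0,0,0,0,0],[0,0,-20,0,0],[0,0,-30,0,0],[-2,33,0,0,0],[-1,33,0,0,0],[-2,33,0,0,0],[-1,33,0,0,0],[0,0,0,-0.119,0]]]'>/dev/null;python3 -m crank '[[[0,0,0,-0.119,0],[0,0,0,-0.119,0],[0,0,0,-0.119,0],[0,0,0,-0.119,0],[0,0,0,-0.119,0],[0,0,0,-0.119,0],[0,0,0,-0.119,0],[0,0,0,-0.119,0],[0,0,0,-0.119,0],[0,0,0,-0.119,0]]]'>/dev/null
python3 -m crank '[[[0,0,0,-0.119,0],[0,0,0,0,0],[0,0,0,0,0],[0,0,0,0,0]]]'>/dev/null;python3 st.py;python3 pic.py pics/w9.png
```

```text
t25.92 yaw 41.15 z0.0934 g0.156 F [-2.7 -1.3  5.3] Mz 0.373 tau7 -0.273
t27.92 pos [ 0.642  -0.0716  0.1418] yaw 122.83 grip 0.500 0.0 F [0.1551 0.329  0.3285] M [ 0.0258 -0.1368  0.0235] j7 0.39 tau7 0.002
210 308 332 12
222 306 333 22
234 306 333 28
246 306 333 26
258 306 333 27
270 307 332 12
282 307 331 17
294 308 332 2
306 309 332 3
318 308 332 3
330 308 332 3
342 308 332 9
```

```bash
python3 -m crank '[[[0.5,-0.3,16,0,0],[0,0,16,0,0],[0,0,17,0,0.3],[0,0,0,0,1],[0,0,0,0,1],[0,0,0,0,1],[0,0,0,0,1],[0,0,0,0,1],[0,0,0,0,1]]]'>/dev/null;python3 st.py
python3 -m crank '[[[0,0,0.1,0.04,1],[0,0,0.1,0.04,1],[0,0,0.1,0.04,1]]]'>/dev/null;python3 m.py
python3 -m crank '[[[0,0,0.1,0.04,1],[0,0,0.1,0.04,1]]]'>/dev/null;python3 m.py
python3 -m crank '[[[0,0,0.1,0.04,1]]]'>/dev/null;python3 m.py
python3 -m crank '[[[0,0,0.1,0.04,1]]]'>/dev/null;python3 m.py
python3 -m crank '[[[0,0,0.1,0.04,1]]]'>/dev/null;python3 m.py
```

```text
t28.72 pos [ 0.6419 -0.0714  0.0944] yaw 122.98 grip 0.153 60.0 F [-0.9118  0.1243  5.126 ] M [-0.0926  0.3147  0.045 ] j7 0.37 tau7 -0.010
t28.97 yaw 116.03 z0.0942 g0.157 F [-0.5 -0.2  4.6] Mz 0.222 tau7 0.240
t29.13 yaw 111.46 z0.0940 g0.158 F [-0.9  0.1  3.4] Mz 0.274 tau7 0.196
t29.22 yaw 109.18 z0.0939 g0.154 F [0.3 1.2 3.8] Mz 0.306 tau7 0.175
t29.30 yaw 106.89 z0.0938 g0.152 F [0.4 0.8 4.4] Mz 0.325 tau7 0.154
t29.38 yaw 104.60 z0.0938 g0.155 F [1.  0.3 4. ] Mz 0.286 tau7 0.132
```

```bash
python3 -m crank '[[[0,0,0.1,0.04,1]]]'>/dev/null;python3 m.py
python3 -m crank '[[[0,0,0.1,0.04,1]]]'>/dev/null;python3 m.py
python3 -m crank '[[[0,0,0.1,0.04,1]]]'>/dev/null;python3 m.py
```

```text
t29.47 yaw 102.32 z0.0937 g0.154 F [ 1.  -0.2  3.3] Mz 0.362 tau7 0.109
t29.55 yaw 100.04 z0.0936 g0.156 F [ 0.2 -0.2  3.8] Mz 0.347 tau7 0.087
t29.63 yaw 97.75 z0.0935 g0.157 F [ 1.7 -0.2  3.3] Mz 0.414 tau7 0.064
```

Nut A is tight. Now nut C.

```bash
python3 -m crank '[[[0,0,0,0,0],[0,0,0,0,0],[0,0,0,0,0],[0,0,-20,0,0],[0,0,-30,0,0],[9,-36,0,0,0],[9,-36,0,0,0],[9,-37,0,0,0],[9,-36,0,0,0],[9,-36,0,0,0]]]'>/dev/null;python3 -m crank '[[[0,0,0,0.115,0],[0,0,0,0.115,0],[0,0,0,0.115,0],[0,0,0,0.115,0],[0,0,0,0.115,0],[0,0,0,0.116,0],[0,0,0,0.116,0],[0,0,0,0.116,0],[0,0,0,0.116,0]]]'>/dev/null
python3 -m crank '[[[0,0,0,0,0],[0,0,0,0,0],[0,0,0,0,0]]]'>/dev/null;python3 st.py;python3 pic.py pics/w10.png
```

```text
t31.47 pos [ 0.4559 -0.0511  0.1418] yaw 38.44 grip 0.497 0.0 F [-0.8016 -0.137   0.7618] M [-0.0628 -0.0152 -0.0263] j7 -0.80 tau7 0.002
210 310 334 25
222 309 335 26
234 309 335 27
246 309 339 27
258 308 335 18
270 323 333 4
330 334 334 1
```

```bash
python3 -m crank '[[[1,0.7,16,0,0],[0,0,16,0,0],[0,0,17,0,0.3],[0,0,0,0,1],[0,0,0,0,1],[0,0,0,0,1],[0,0,0,0,1],[0,0,0,0,1],[0,0,0,0,1]]]'>/dev/null;python3 st.py
python3 -m crank '[[[0,0,0.1,0.04,1],[0,0,0.1,0.04,1],[0,0,0.1,0.04,1]]]'>/dev/null;python3 m.py
python3 -m crank '[[[0,0,0.1,0.04,1],[0,0,0.1,0.04,1]]]'>/dev/null;python3 m.py
python3 -m crank '[[[0,0,0.1,0.04,1]]]'>/dev/null;python3 m.py
python3 -m crank '[[[0,0,0.1,0.04,1]]]'>/dev/null;python3 m.py
python3 -m crank '[[[0,0,0.1,0.04,1]]]'>/dev/null;python3 m.py
```

```text
t32.27 pos [ 0.4579 -0.051   0.094 ] yaw 38.28 grip 0.156 60.0 F [-1.0111  0.0313  4.2676] M [0.2246 0.2458 0.0288] j7 -0.85 tau7 -0.002
t32.52 yaw 31.32 z0.0937 g0.153 F [-0.7 -0.2  3.5] Mz 0.208 tau7 0.271
t32.68 yaw 26.74 z0.0936 g0.154 F [-0.3 -0.4  3.9] Mz 0.305 tau7 0.226
t32.77 yaw 24.45 z0.0935 g0.153 F [-0.  -1.2  4.8] Mz 0.330 tau7 0.203
t32.85 yaw 22.15 z0.0934 g0.159 F [ 0.9 -1.2  3.3] Mz 0.283 tau7 0.181
t32.93 yaw 19.86 z0.0933 g0.160 F [ 0.4 -2.5  3.3] Mz 0.358 tau7 0.158
```

```bash
python3 -m crank '[[[0,0,0.1,0.04,1]]]'>/dev/null;python3 m.py
python3 -m crank '[[[0,0,0.1,0.04,1]]]'>/dev/null;python3 m.py
python3 -m crank '[[[0,0,0.1,0.04,1]]]'>/dev/null;python3 m.py
```

```text
t33.02 yaw 17.57 z0.0933 g0.150 F [ 0.5 -1.9  4.1] Mz 0.325 tau7 0.135
t33.10 yaw 15.28 z0.0931 g0.156 F [ 0.6 -3.3  3.7] Mz 0.331 tau7 0.112
t33.18 yaw 12.98 z0.0931 g0.157 F [ 1.1 -2.   2.4] Mz 0.389 tau7 0.089
```

```bash
python3 -m crank '[[[0,0,0.1,0.02,1]]]'>/dev/null;python3 m.py
python3 -m crank '[[[0,0,0,0,0],[0,0,0,0,0],[0,0,0,0,0],[0,0,0,0,0],[0,0,-20,0,0],[0,0,-40,0,0],[0,0,-40,0,0],[0,0,0,0,0],[0,0,0,0,0]]]'>/dev/null;python3 st.py
python3 - <<'E'
from bench import get_image,job
import cv2
cv2.imwrite("pics/end.png",get_image("top")["pixels"][:,:,::-1])
print(job.close_job())
E
```

```text
t33.27 yaw 11.84 z0.0930 g0.151 F [ 1.  -4.6  6. ] Mz 0.411 tau7 -0.341
t34.02 pos [ 0.4587 -0.0511  0.1938] yaw 11.92 grip 0.499 0.0 F [-0.0122  0.1963 -0.2437] M [ 0.0047  0.0176 -0.0354] j7 -1.23 tau7 0.034
the job is handed in; nothing more can be done
None
```

All four nuts were brought snug crosswise (about 0.2 N m), then tightened crosswise to about 0.4 N m by the torque readings; the gripper was released and raised clear, and the job was handed in at 34 s with no result returned.

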